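# Park the washed film-cleaning rollers on their stands

### The job

The four washed film-cleaning rollers have dried on the bench mat. Put each one back on the parking stand made for its width, resting with both shaft ends down in the stand's two V-notches so that its tacky sleeve hangs free between the cheeks. Lower them in gently, without dropping any, and leave the velvet block and the roll of splicing tape where they are.

Things in the scene. Friction and masses are not known exactly. Their poses are not given: they have to be found in the camera images.
- roller_8: cleaning roller for 8 mm film, narrowest of the four: body 22 mm long (pale tacky sleeve 12 mm long, 40 mm diameter, 5 mm black tapered cap each end) on a 10 mm steel shaft 50 mm long, 14 mm bare each end. 60 g. Lies on the mat, neighbours 25 mm clear; does not roll by itself. Grip across the sleeve. Origin mid-shaft, on its axis; x along the shaft (either way round); y, z turn with it.
- roller_16: cleaning roller for 16 mm film, second narrowest: body 34 mm long (pale tacky sleeve 24 mm long, 40 mm diameter, 5 mm black tapered cap each end) on a 10 mm steel shaft 62 mm long, 14 mm bare each end. 80 g. Lies on the mat, neighbours 25 mm clear; does not roll by itself. Grip across the sleeve. Origin mid-shaft, on its axis; x along the shaft (either way round); y, z turn with it.
- roller_35: cleaning roller for 35 mm film, second widest: body 54 mm long (pale tacky sleeve 44 mm long, 40 mm diameter, 5 mm black tapered cap each end) on a 10 mm steel shaft 82 mm long, 14 mm bare each end. 120 g. Lies on the mat, neighbours 25 mm clear; does not roll by itself. Grip across the sleeve. Origin mid-shaft, on its axis; x along the shaft (either way round); y, z turn with it.
- roller_70: cleaning roller for 70 mm film, widest of the four: body 90 mm long (pale tacky sleeve 80 mm long, 40 mm diameter, 5 mm black tapered cap each end) on a 10 mm steel shaft 118 mm long, 14 mm bare each end. 200 g. Lies on the mat, neighbours 25 mm clear; does not roll by itself. Grip across the sleeve. Origin mid-shaft, on its axis; x along the shaft (either way round); y, z turn with it.
- stand_8: stand for the 8 mm film roller, narrowest of the four: fixed aluminium base 46x40x6 mm, two upright cheeks 5 mm thick, 30 mm apart (clear), 30 mm wide, tops 39 mm up, each with a 90 degree V-notch 24 mm wide at the mouth. Origin: middle of the base's underside; x from cheek to cheek; z up. A seated roller's shaft lies along x, axis 34 mm above the origin, body free between the cheeks.
- stand_16: stand for the 16 mm film roller, second narrowest: fixed aluminium base 58x40x6 mm, two upright cheeks 5 mm thick, 42 mm apart (clear), 30 mm wide, tops 39 mm up, each with a 90 degree V-notch 24 mm wide at the mouth. Origin: middle of the base's underside; x from cheek to cheek; z up. A seated roller's shaft lies along x, axis 34 mm above the origin, body free between the cheeks.
- stand_35: stand for the 35 mm film roller, second widest: fixed aluminium base 78x40x6 mm, two upright cheeks 5 mm thick, 62 mm apart (clear), 30 mm wide, tops 39 mm up, each with a 90 degree V-notch 24 mm wide at the mouth. Origin: middle of the base's underside; x from cheek to cheek; z up. A seated roller's shaft lies along x, axis 34 mm above the origin, body free between the cheeks.
- stand_70: stand for the 70 mm film roller, widest of the four: fixed aluminium base 114x40x6 mm, two upright cheeks 5 mm thick, 98 mm apart (clear), 30 mm wide, tops 39 mm up, each with a 90 degree V-notch 24 mm wide at the mouth. Origin: middle of the base's underside; x from cheek to cheek; z up. A seated roller's shaft lies along x, axis 34 mm above the origin, body free between the cheeks.
- velvet_block: bystander: dark red velvet film-cleaning block with a wooden back, 55 x 85 x 42 mm, long axis y, origin at the centre of its underside; not to be moved. Left of it and nearer the robot stands a fixed black film rewind, 0.4 m tall, at about x 0.42, y 0.13 m: pass over or round it
- splicing_tape: bystander: white roll of splicing tape lying flat, 60 mm in diameter, 24 mm high, origin at the centre of its underside; not to be moved

How it is judged:
At the end, for the whole second after the job is handed in: Each roller lies in the stand of its own width, shaft down in both notches: shaft axis 34 mm above the stand's underside within 3 mm, centred within 4 mm across the notches and 8 mm along the shaft, parallel to the stand within 0.1 rad, at rest and released (x of roller_8 in the frame of stand_8 between -0.008 and 0.008 m and y of roller_8 in the frame of stand_8 between -0.004 and 0.004 m and z of roller_8 in the frame of stand_8 between 0.031 and 0.037 m and angle between the x axis of roller_8 and the x axis of stand_8, either way round below 0.1 rad and linear speed of each of roller_8, roller_16, roller_35, roller_70 below 0.02 m/s and x of roller_16 in the frame of stand_16 between -0.008 and 0.008 m and y of roller_16 in the frame of stand_16 between -0.004 and 0.004 m and z of roller_16 in the frame of stand_16 between 0.031 and 0.037 m and angle between the x axis of roller_16 and the x axis of stand_16, either way round below 0.1 rad and x of roller_35 in the frame of stand_35 between -0.008 and 0.008 m and y of roller_35 in the frame of stand_35 between -0.004 and 0.004 m and z of roller_35 in the frame of stand_35 between 0.031 and 0.037 m and angle between the x axis of roller_35 and the x axis of stand_35, either way round below 0.1 rad and x of roller_70 in the frame of stand_70 between -0.008 and 0.008 m and y of roller_70 in the frame of stand_70 between -0.004 and 0.004 m and z of roller_70 in the frame of stand_70 between 0.031 and 0.037 m and angle between the x axis of roller_70 and the x axis of stand_70, either way round below 0.1 rad); the robot touches nothing.
It fails at once if a roller is dropped or thrown: out of the gripper's hold, it moves faster than 0.45 m/s (a free fall of about 1 cm) ((contact force between the fingers and roller_8 below 0.05 N and linear speed of roller_8 above 0.45 m/s) or (contact force between the fingers and roller_16 below 0.05 N and linear speed of roller_16 above 0.45 m/s) or (contact force between the fingers and roller_35 below 0.05 N and linear speed of roller_35 above 0.45 m/s) or (contact force between the fingers and roller_70 below 0.05 N and linear speed of roller_70 above 0.45 m/s)).
It fails at once if the velvet block is pushed more than 15 mm (distance of velvet_block from where it was at the start of the episode above 0.015 m).
It fails at once if the roll of splicing tape is pushed more than 15 mm (distance of splicing_tape from where it was at the start of the episode above 0.015 m).
It also fails if it takes over 88 s, if anything falls off the work surface, if the arm or the gripper's body presses on something with over 40 N, if the wrist force passes 120 N, or if a joint passes its speed limit or range.

### The arm

A 6-joint arm with a two-finger parallel gripper is mounted at the origin on a cart in front of the work surface, level with it; the furniture and walls round the work are solid. World frame = base frame: x ahead of the robot, y to its left, z up, the work surface at z = 0. Lengths are in m, angles in rad, forces in N, time in s.
With the tool pointing down it reaches from about 0.25 to 0.8 m from the base axis. Payload 8.5 kg.
Tool frame: the origin (TCP) lies on the centre line of the jaws, within the pads' length; the fingertips stand 19 mm ahead of it and the grasp point (between the pads) is the TCP; z points along the fingers, y is the line along which they close (so a half turn about z gives the same grasp; the last joint's range is limited). The gripper opens to 85 mm and grips with 20 to 120 N. Pads are 22 mm wide; open, the fingers measure 114 mm over their backs; the gripper's body (76 mm by 85 mm) begins 54 mm behind the grasp point. The pads swing forward as they close: fully open they stand 13 mm farther back than shut.
Start: joints at [1.103, 0.238, -0.013, 1.319, 0, 1.571], TCP at [0.237, 0.469, 0.25] pointing down, gripper open.
Joint ranges: [-2.66, 2.66], [-1.03, 1.9], [-1.14, 1.46], [-1.82, 2.27], [-1.45, 1.34], [-3.14, 3.14]. Speed limits (rad/s): [2.22, 2.22, 2.79, 3.14, 3.14, 3.14].

### API

Orientations are given as a unit quaternion [w, x, y, z].
In Python, from plant import ctrl gives the robot as it stands.
- The arm moves only by the shell command python3 inch.py 'ROWS' [OPENING] [FORCE]. ROWS is rows parted by semicolons, their numbers by spaces, 1 to 10 of them, each of 4 numbers: dx, dy, dz in m, then a turn about the tool's z in rad; each row is the pose to reach, as a shift and turn from the pose commanded when the command began, along the tool's axes at that moment; what a row does not reach only later rows make up. A row lasts 1/12 s, in which the tool goes at most 0.0417 m and 0.125 rad, less where a joint would pass 70% of its speed; a pose out of reach is approached as far as the arm can. OPENING is the finger opening in m, set as the command begins (- or left out keeps the last). The fingers move at their own pace and stop on an object; FORCE is the grip in N (left out, the last holds). Time passes only in rows, so rows that do not move let the fingers close. It prints the time, the measured TCP pose, the force, the opening and the grip force at its end.
- ctrl.sense(): the state, without advancing time (a new reading comes with each control period).
- ctrl.snapshot(name): name is "scene" or "top"; returns the picture (384x512x3 uint8, red, green, blue); there is no depth.
- ctrl.calibration(name): a dict with "fx", "fy", "cx", "cy" (pixels), "position" and "rotation" of the camera in the world. Camera axes: x right, y down, z forward; pixel columns grow to the right and rows downward; lengths in m; the calibration is good to about 2 mm. A picture is of the moment at which its call begins. calibration takes no time and is no camera call.
- ctrl.finish_job(): hands the job in; it is judged then, once.
The state is a dict: "clock": time; "q": joint angles; "qd": joint speeds; "effort": joint torques, N m; "position": TCP position; "ee_rot": TCP orientation; "ft_force": force on the tool from outside, world axes, zero at the start; "moment": the same for the moment, N m; "finger_gap": finger opening in m; "grasp_force": force on a finger pad.
Only numpy, scipy, OpenCV 4.12 (cv2) and the standard library are available. Lean on these libraries where they do the work, as an engineer would, in place of code of your own. Each camera call takes 0.05 s, during which the arm holds its last target. There are 200 camera calls.

## Working session

There is one attempt and no reset: what is moved stays moved. The work goes in short steps, Python scripts to look and compute and a shell command to move; the robot and the scene stay as the last step left them, time stands still between calls to the robot, and variables do not carry over. Pictures are saved under pics/ and viewed, at most 14 in all, crops included, and the job is handed in when it is done.

```bash
ls; mkdir -p pics; python3 - <<'E'
from plant import ctrl
import cv2
for n in("scene","top"):
    cv2.imwrite(f"pics/{n}0.png",ctrl.snapshot(n)[:,:,::-1]); print(n,ctrl.calibration(n))
s=ctrl.sense();print(s["clock"],s["position"],s["ee_rot"],s["finger_gap"])
E
```

```text
inch.py
pics
plant.py
scene {'fx': 465.9809557274795, 'fy': 465.9809557274795, 'cx': 261.0499587580799, 'cy': 198.92318301264888, 'position': array([ 0.25389957, -0.79630078,  0.74208824]), 'rotation': array([-0.38670259,  0.89302324, -0.20858298,  0.09728179])}
top {'fx': 419.3320562945086, 'fy': 419.3320562945086, 'cx': 256.17415348987925, 'cy': 188.57316051165026, 'position': array([ 0.44046385, -0.15844285,  0.90192009]), 'rotation': array([ 0.06356939, -0.70297911,  0.70472511, -0.07170657])}
0.1 [0.23658506 0.46829336 0.24974298] [-1.48511080e-04  2.31776797e-01  9.72768782e-01 -6.26063557e-04] 0.08534425833192409
```

View pics/scene0.png

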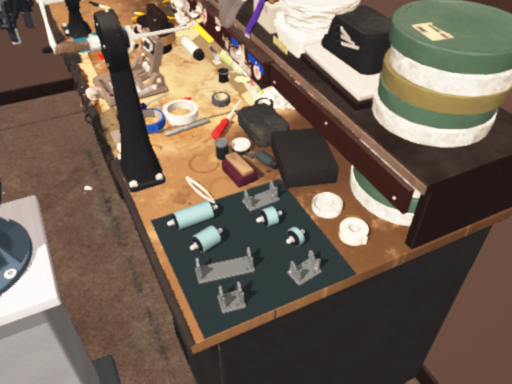

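View pics/top0.png

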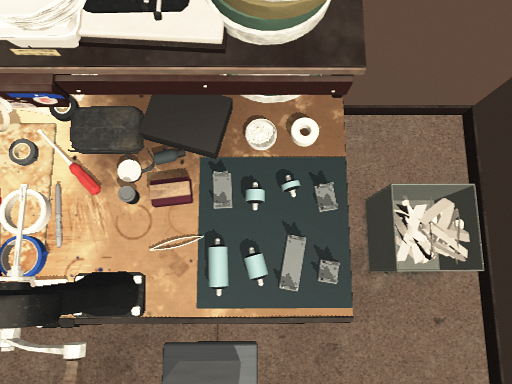

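```bash
cat > h.py <<'E'
import numpy as np,cv2
from scipy.spatial.transform import Rotation as R
from plant import ctrl
def cam(n):
    c=ctrl.calibration(n);q=c["rotation"];M=R.from_quat([q[1],q[2],q[3],q[0]]).as_matrix();return c,M,np.array(c["position"])
def proj(n,P):
    c,M,p=cam(n);v=(np.atleast_2d(P)-p)@M
    return np.c_[c["fx"]*v[:,0]/v[:,2]+c["cx"],c["fy"]*v[:,1]/v[:,2]+c["cy"]]
def ray(n,uv,z):
    c,M,p=cam(n);uv=np.atleast_2d(uv);d=np.c_[(uv[:,0]-c["cx"])/c["fx"],(uv[:,1]-c["cy"])/c["fy"],np.ones(len(uv))]@M.T
    return p+d*((z-p[2])/d[:,2])[:,None]
E
python3 - <<'E'
from h import *
im=cv2.imread("pics/top0.png")
cv2.imwrite("pics/topc.png",cv2.resize(im[155:310,198:353],None,fx=3.8,fy=3.8,interpolation=cv2.INTER_CUBIC))
im=im.astype(int)
hsv=cv2.cvtColor(im.astype(np.uint8),cv2.COLOR_BGR2HSV)
m=((hsv[...,2]>95)&(hsv[...,1]>40)&(hsv[...,0]>75)&(hsv[...,0]<110)).astype(np.uint8)
n,l,st,ce=cv2.connectedComponentsWithStats(m)
for i in range(1,n):
    if st[i,4]>60 and 198<ce[i][0]<353 and ce[i][1]>150:
        r=cv2.minAreaRect(np.argwhere(l==i)[:,::-1].astype(np.float32))
        print(r,st[i,4],ray("top",[r[0]],.02)[0])
E
```

```text
(no output)
```

View pics/topc.png

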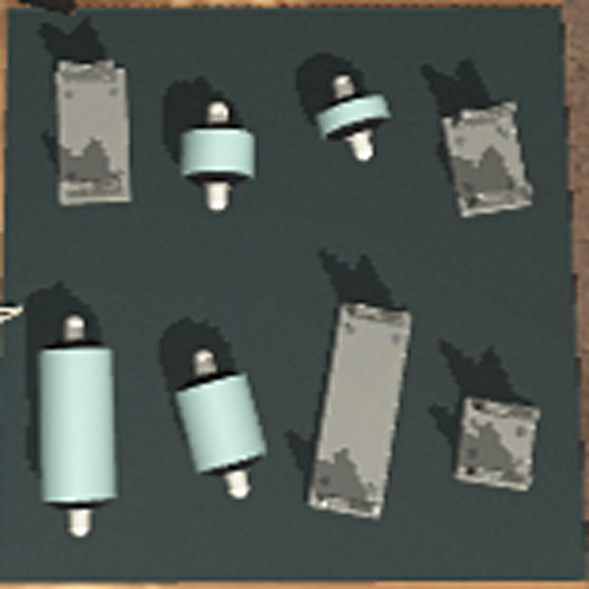

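```bash
cat > fit.py <<'E'
from h import *
from scipy.optimize import minimize
K=4
RO={"8":.012,"16":.024,"35":.044,"70":.080}
def box(x0,x1,y0,y1,z0,z1): return np.array([[x,y,z] for x in(x0,x1) for y in(y0,y1) for z in(z0,z1)])
def stand(w):
    L={"8":.046,"16":.058,"35":.078,"70":.114}[w];g={"8":.03,"16":.042,"35":.062,"70":.098}[w]/2
    o=[box(-L/2,L/2,-.02,.02,0,.006)]
    for a,b in((-g-.005,-g),(g,g+.005)):
        for c,d in((-.015,-.012),(.012,.015)): o.append(box(a,b,c,d,0,.039))
        o.append(box(a,b,-.015,.015,0,.027))
    return o
def sleeve(w):
    t=np.linspace(0,2*np.pi,40);l=RO[w]/2
    return [np.vstack([np.c_[np.full(40,s*l),.02*np.cos(t),.02*np.sin(t)+.02] for s in(-1,1)])]
def place(P,p): c,s=np.cos(p[2]),np.sin(p[2]);return P@np.array([[c,s,0],[-s,c,0],[0,0,1]])+[p[0],p[1],0]
def render(n,parts,p,shape):
    m=np.zeros(shape,np.uint8)
    for P in parts:
        uv=((proj(n,place(P,p))+.5)*K-.5)
        cv2.fillConvexPoly(m,cv2.convexHull((uv*16).round().astype(np.int32)),1,shift=4)
    return m
def fit(n,parts,mask,p0):
    uv=proj(n,place(parts[0],p0));
    f=lambda p:(lambda a:1-(a&mask).sum()/(a|mask).sum())(render(n,parts,p,mask.shape))
    best=None
    for st in(.008,.003):
        sim=np.array([p0]+[np.add(p0,d) for d in np.diag([st,st,st*20])])
        r=minimize(f,p0,method="Nelder-Mead",options=dict(initial_simplex=sim,xatol=1e-5,fatol=1e-5));p0=r.x
    return r.x,r.fun
E
cat > m.py <<'E'
from fit import *
o=cv2.imread("pics/top0.png");b=cv2.resize(o,None,fx=K,fy=K,interpolation=cv2.INTER_CUBIC).astype(int)
V=b.max(2);pale=(V>120)&((b[...,0]-b[...,2])>12)
mat=o[230,235];print("mat",mat,o[262,218],o[262,293],o[282,288])
J={"r8":(342,117),"r16":(218,153),"r35":(221,423),"r70":(78,425),"s8":(498,443),"s16":(488,158),"s35":(94,132),"s70":(360,411)}
res={}
for k,(u,v) in J.items():
    uv=np.array([u,v])/3.8+[198,155];w=k[1:]
    parts=sleeve(w) if k[0]=="r" else stand(w)
    base=pale if k[0]=="r" else (V>82)&~pale
    n,l,st,ce=cv2.connectedComponentsWithStats(base.astype(np.uint8))
    lab=l[int(uv[1]*K)-14:int(uv[1]*K)+14,int(uv[0]*K)-14:int(uv[0]*K)+14];lab=np.bincount(lab[lab>0]).argmax()
    mask=(l==lab).astype(np.uint8)
    if k[0]=="s": mask=cv2.morphologyEx(mask,cv2.MORPH_CLOSE,np.ones((9,9),np.uint8))
    p0=ray("top",uv,.02)[0].copy();p0[2]={"r8":.25,"r35":.2,"s70":-.15,"s16":.15}.get(k,0)
    p,e=min((fit("top",parts,mask,np.r_[p0[:2],a]) for a in(-.25,0,.25)),key=lambda t:t[1]);res[k]=p
    print(k,p.round(4),"err",round(e,3))
np.save("res.npy",res)
for n in("top","scene"):
    im=cv2.resize(cv2.imread(f"pics/{n}0.png"),None,fx=K,fy=K)
    for k,p in res.items():
        parts=sleeve(k[1:]) if k[0]=="r" else stand(k[1:])
        c,_=cv2.findContours(render(n,parts,p,im.shape[:2]),0,2);cv2.drawContours(im,c,-1,(0,0,255) if k[0]=="r" else (0,255,255),1)
    x,y,w,h=(198,155,155,155) if n=="top" else (150,175,200,145)
    cv2.imwrite(f"pics/fit_{n}.png",im[y*K:(y+h)*K,x*K:(x+w)*K][:600,:800] if n=="scene" else cv2.resize(im[y*K:(y+h)*K,x*K:(x+w)*K],(600,600)))
E
python3 m.py
```

```text
mat [66 68 58] [228 233 209] [153 165 167] [103 109 109]
r8 [ 0.6198 -0.243   0.4209] err 0.354
r16 [ 0.5965 -0.1672 -0.0056] err 0.245
r35 [ 0.449  -0.168   0.2488] err 0.076
r70 [ 0.4483 -0.0894  0.0181] err 0.06Traceback (most recent call last):
  File "m.py", line 16, in <module>
    p,e=min((fit("top",parts,mask,np.r_[p0[:2],a]) for a in(-.25,0,.25)),key=lambda t:t[1]);res[k]=p
        ~~~^^^^^^^^^^^^^^^^^^^^^^^^^^^^^^^^^^^^^^^^^^^^^^^^^^^^^^^^^^^^^^^^^^^^^^^^^^^^^^^^
  File "m.py", line 16, in <genexpr>
    p,e=min((fit("top",parts,mask,np.r_[p0[:2],a]) for a in(-.25,0,.25)),key=lambda t:t[1]);res[k]=p
             ~~~^^^^^^^^^^^^^^^^^^^^^^^^^^^^^^^^^^
  File "fit.py", line 29, in fit
    r=minimize(f,p0,method="Nelder-Mead",options=dict(initial_simplex=sim,xatol=1e-5,fatol=1e-5));p0=r.x
    res = _minimize_neldermead(fun, x0, args, callback, bounds=bounds,
                               **options)
    fsim[j] = func(sim[j])
              ~~~~^^^^^^^^
    fx = function(np.copy(x), *(wrapper_args + args))
  File "fit.py", line 25, in <lambda>
    f=lambda p:(lambda a:1-(a&mask).sum()/(a|mask).sum())(render(n,parts,p,mask.shape))
                                                          ~~~~~~^^^^^^^^^^^^^^^^^^^^^^
  File "fit.py", line 20, in render
    uv=((proj(n,place(P,p))+.5)*K-.5)
         ~~~~^^^^^^^^^^^^^^
  File "h.py", line 7, in proj
    c,M,p=cam(n);v=(np.atleast_2d(P)-p)@M
          ~~~^^^
  File "h.py", line 5, in cam
    c=ctrl.calibration(n);q=c["rotation"];M=R.from_quat([q[1],q[2],q[3],q[0]]).as_matrix();return c,M,np.array(c["position"])
ValueError: time passes only in moves, steps and waits
```

```bash
sed -i 's/^def cam/import functools\n@functools.cache\ndef cam/' h.py; sed -i 's/pale=(V>120)&((b\[...,0\]-b\[...,2\])>12)/pale=(V>140)\&((b[...,0]-b[...,2])>12)/; s/(V>82)&~pale/(V>86)\&(b[...,0]-b[...,2]<6)/' m.py; sed -i 's/    print(k,p.round/    m_=np.argwhere(mask);print(mask.sum(),np.ptp(m_,0),end=" ");print(k,p.round/' m.py; python3 m.py
```

```text
mat [66 68 58] [228 233 209] [153 165 167] [103 109 109]
1482 [38 71] r8 [ 0.6201 -0.2436  0.423 ] err 0.376
3028 [48 73] r16 [ 0.5966 -0.1667 -0.0018] err 0.273
6275 [99 89] r35 [ 0.4491 -0.1679  0.2948] err 0.096
11513 [160  75] r70 [ 0.4485 -0.0896  0.0096] err 0.088
6961 [99 91] s8 [ 0.4366 -0.3204 -0.1562] err 0.037
8287 [122  96] s16 [ 0.5954 -0.3205  0.1664] err 0.04
11133 [154  82] s35 [ 0.6117 -0.0947  0.0529] err 0.034
17117 [228 110] s70 [ 0.4556 -0.2453 -0.1825] err 0.017
```

View pics/fit_top.png

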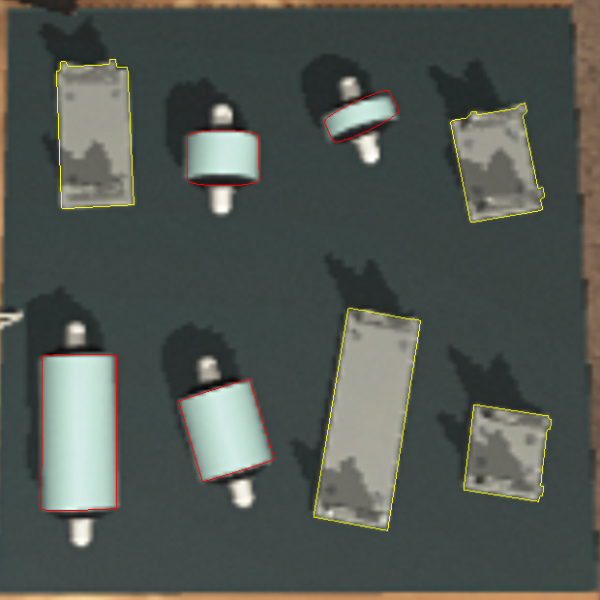

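View pics/fit_scene.png

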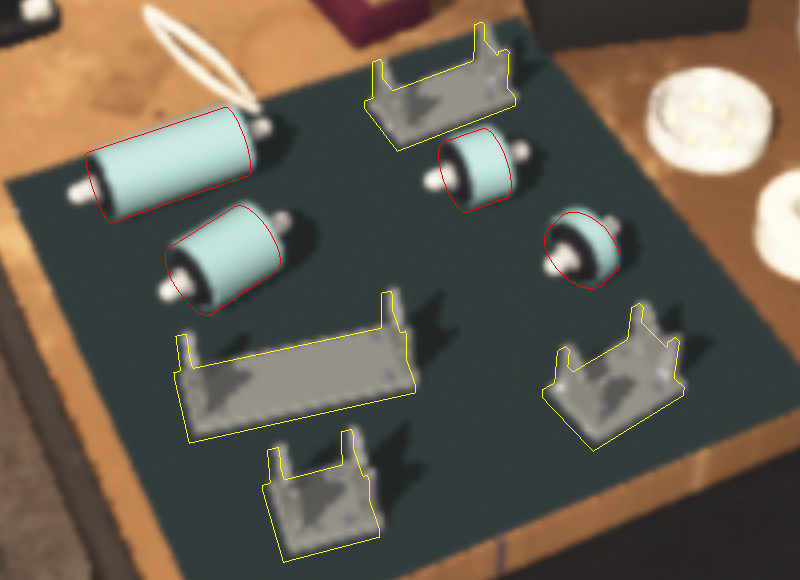

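```bash
python3 - <<'E'
from h import *
T={"8":[(348,77),(371,163)],"16":[(223,103),(222,214)],"35":[(206,356),(244,507)],"70":[(76,322),(82,546)]}
# bright shaft/sleeve extents along axis in both views
o=cv2.imread("pics/top0.png")
for k,t in T.items():
    P=ray("top",np.array(t)/(600/155)+[198-.4,155-.4],.02)
    d=P[0]-P[1];print(k,P.mean(0).round(4),"len",np.linalg.norm(d).round(4),"yaw",np.arctan2(d[1],d[0]).round(3))
S={"8":[(549,272),(616,219)],"16":[(427,185),(527,149)],"35":[(161,294),(290,217)],"70":[(70,198),(271,123)]}
for k,t in S.items():
    P=ray("scene",np.array(t)/4+[150-.4,175-.4],.02)
    d=P[1]-P[0];print("scene",k,P.mean(0).round(4),"len",np.linalg.norm(d).round(4),"yaw",np.arctan2(d[1],d[0]).round(3))
E
```

```text
8 [ 0.6181 -0.2426  0.02  ] len 0.0501 yaw 0.239
16 [ 0.5966 -0.1666  0.02  ] len 0.0622 yaw -0.012
35 [ 0.4486 -0.1674  0.02  ] len 0.0819 yaw 0.247
70 [ 0.448  -0.0895  0.02  ] len 0.1176 yaw 0.041
scene 8 [ 0.6225 -0.2409  0.02  ] len 0.0531 yaw 0.331
scene 16 [ 0.5993 -0.1653  0.02  ] len 0.0619 yaw 0.012
scene 35 [ 0.4525 -0.1656  0.02  ] len 0.0828 yaw 0.254
scene 70 [ 0.4518 -0.0876  0.02  ] len 0.1192 yaw 0.057
```

```bash
cat > d.py <<'E'
# usage: d.py X Y Z YAW : shift in tool axes and turn to reach it from the measured pose; also wrap of q
import sys; from h import *
s=ctrl.sense();p=np.array(s["position"]);q=s["ee_rot"];M=R.from_quat([q[1],q[2],q[3],q[0]]).as_matrix()
x,y,z,a=map(float,sys.argv[1:5]);d=M.T@(np.array([x,y,z])-p)
yaw=np.arctan2(M[1,1],M[0,1])-np.pi/2
t=(yaw-a+np.pi)%(2*np.pi)-np.pi
print("t",round(s["clock"],2),"pos",p.round(4),"tool yaw",yaw.round(4),"tilt",np.degrees(np.arccos(-M[2,2])).round(2),"| d",d.round(4),"dist rows",round(float(np.linalg.norm(d)/.0417),1),"turn",t.round(3),"| q",np.round(s["q"],2),"gap",round(s["finger_gap"],4),"gf",round(float(np.max(s["grasp_force"])),1),"f",np.round(s["ft_force"],1))
E
python3 - <<'E'
from h import *
for uv in((85,350),(145,290),(145,275),(145,318)):
    for z in (.05,.3,.4): print(uv,z,ray("top",[uv],z)[0].round(3))
E
python3 inch.py '0 0 -.25 -.468;0 0 -.25 -.468;0 0 -.25 -.468;0 0 -.25 -.468;0 0 -.25 -.468;0 0 -.25 -.468;0 0 -.25 -.468;0 0 -.25 -.468' .052; python3 d.py .36 -.09 .5 0.04
```

```text
(85, 350) 0.05 [0.291 0.161 0.05 ]
(85, 350) 0.3 [0.335 0.067 0.3  ]
(85, 350) 0.4 [0.352 0.03  0.4  ]
(145, 290) 0.05 [0.402 0.051 0.05 ]
(145, 290) 0.3 [ 0.414 -0.01   0.3  ]
(145, 290) 0.4 [ 0.418 -0.035  0.4  ]
(145, 275) 0.05 [0.431 0.053 0.05 ]
(145, 275) 0.3 [ 0.434 -0.009  0.3  ]
(145, 275) 0.4 [ 0.435 -0.034  0.4  ]
(145, 318) 0.05 [0.349 0.049 0.05 ]
(145, 318) 0.3 [ 0.376 -0.012  0.3  ]
(145, 318) 0.4 [ 0.387 -0.036  0.4  ]
clock: 0.77
position: [0.2372, 0.4694, 0.5025]
ee_rot: [0.001, -0.0, 1.0, 0.002]
ft_force: [0.0, 0.1, -1.5]
finger_gap: 0.0519
grasp_force: 0.0
t 0.77 pos [0.2372 0.4694 0.5025] tool yaw 0.0001 tilt 0.28 | d [-1.227e-01 -5.595e-01  3.000e-04] dist rows 13.7 turn -0.04 | q [ 1.1   0.31  0.74  2.   -0.    1.1 ] gap 0.0519 gf 0.0 f [ 0.   0.1 -1.5]
```

```bash
R='-.21 -.56 0 -.04'; python3 inch.py '-.123 -.56 0 -.04;-.123 -.56 0 -.04;-.123 -.56 0 -.04;-.123 -.56 0 -.04;-.123 -.56 0 -.04;-.123 -.56 0 -.04;-.123 -.56 0 -.04;-.123 -.56 0 -.04;-.123 -.56 0 -.04;-.123 -.56 0 -.04'  && python3 d.py .4498 -.0888 .25 .035
```

```text
clock: 1.6
position: [0.3253, 0.0597, 0.4988]
ee_rot: [-0.001, -0.02, 1.0, -0.0]
ft_force: [1.7, 1.0, 0.0]
finger_gap: 0.0519
grasp_force: 0.0
t 1.6 pos [0.3253 0.0597 0.4988] tool yaw 0.0408 tilt 0.13 | d [-0.1189 -0.1533  0.2486] dist rows 7.6 turn 0.006 | q [ 0.18 -0.06  0.29  1.92 -0.    0.14] gap 0.0519 gf 0.0 f [1.7 1.  0. ]
```

```bash
python3 inch.py '-.119 -.153 0 0.006;-.119 -.153 0 0.006;-.119 -.153 0 0.006;-.119 -.153 0 0.006;-.119 -.153 .0 0.006;-.119 -.153 .25 0.006;-.119 -.153 .25 0.006;-.119 -.153 .25 0.006;-.119 -.153 .25 0.006;-.119 -.153 .25 0.006'; python3 d.py .4498 -.0888 .08 .035
```

```text
clock: 2.43
position: [0.4494, -0.0863, 0.2881]
ee_rot: [-0.001, -0.017, 1.0, 0.0]
ft_force: [1.3, -0.1, 0.2]
finger_gap: 0.0519
grasp_force: 0.0
t 2.43 pos [ 0.4494 -0.0863  0.2881] tool yaw 0.0338 tilt 0.16 | d [-0.0009 -0.0026  0.2081] dist rows 5.0 turn -0.001 | q [-0.19  0.11 -0.07  1.39 -0.   -0.22] gap 0.0519 gf 0.0 f [ 1.3 -0.1  0.2]
```

```bash
python3 inch.py '0 0 .2 0;0 0 .2 0;0 0 .2 0;0 0 .2 0;0 0 .2 0;0 0 .2 0;0 0 .2 0;0 0 .2 0'; python3 d.py .4498 -.0888 .021 .035; python3 - <<'E'
from h import *
cv2.imwrite("pics/a.png",cv2.resize(ctrl.snapshot("scene")[150:320,120:340,::-1],None,fx=3,fy=3))
E
```

```text
clock: 3.1
position: [0.4513, -0.0865, 0.0929]
ee_rot: [0.0, -0.017, 1.0, -0.0]
ft_force: [0.2, -1.2, 0.3]
finger_gap: 0.0521
grasp_force: 0.0
t 3.1 pos [ 0.4513 -0.0865  0.0929] tool yaw 0.0342 tilt 0.01 | d [ 0.0016 -0.0022  0.0719] dist rows 1.7 turn -0.001 | q [-0.19  0.24 -0.44  0.89 -0.   -0.22] gap 0.0521 gf 0.0 f [ 0.2 -1.2  0.3]
```

View pics/a.png

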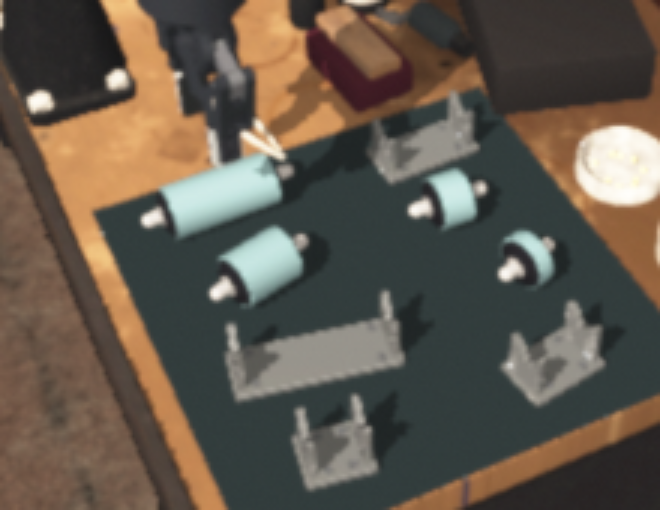

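```bash
python3 inch.py '.0016 -.0022 .035 0;.0016 -.0022 .06 0;.0016 -.0022 .07 0;.0016 -.0022 .07 0;.0016 -.0022 .07 0'; python3 inch.py '0 0 0 0;0 0 0 0;0 0 0 0;0 0 0 0;0 0 0 0;0 0 0 0' 0 40; python3 d.py .4556 -.2453 .13 -.1825
```

```text
clock: 3.57
position: [0.4507, -0.089, 0.0233]
ee_rot: [0.001, -0.017, 1.0, -0.0]
ft_force: [0.2, -0.3, 0.8]
finger_gap: 0.0521
grasp_force: 0.0
clock: 4.07
position: [0.4512, -0.0889, 0.024]
ee_rot: [0.002, -0.017, 1.0, -0.0]
ft_force: [-1.0, 0.9, 6.7]
finger_gap: 0.0389
grasp_force: 39.5
t 4.07 pos [ 0.4512 -0.0889  0.024 ] tool yaw 0.0343 tilt 0.2 | d [ 0.0006 -0.1565 -0.1059] dist rows 4.5 turn 0.217 | q [-0.19  0.33 -0.54  0.7   0.   -0.23] gap 0.0389 gf 39.5 f [-1.   0.9  6.7]
```

```bash
python3 inch.py '0 0 -.02 0;0 0 -.05 0;0 0 -.08 0;0 0 -.1 0;0 -.04 -.106 .05;0 -.08 -.106 .1;0 -.12 -.106 .16;0 -.14 -.106 .217;0 -.1565 -.106 .217;0 -.1565 -.106 .217';python3 inch.py '0 0 0 0;0 0 0 0';  python3 d.py .4562 -.2453 .05 -.1825; python3 - <<'E'
from h import *
cv2.imwrite("pics/b.png",cv2.resize(ctrl.snapshot("scene")[150:320,120:340,::-1],None,fx=3,fy=3))
E
```

```text
clock: 4.9
position: [0.4557, -0.2484, 0.1294]
ee_rot: [0.001, 0.093, 0.996, -0.001]
ft_force: [0.7, -0.4, -2.2]
finger_gap: 0.0389
grasp_force: 41.5
clock: 5.07
position: [0.455, -0.2448, 0.1286]
ee_rot: [0.0, 0.091, 0.996, -0.0]
ft_force: [-0.1, -0.2, -2.0]
finger_gap: 0.0387
grasp_force: 41.5
t 5.07 pos [ 0.455  -0.2448  0.1286] tool yaw -0.1827 tilt 0.03 | d [-0.0012 -0.0003  0.0786] dist rows 1.9 turn -0.0 | q [-0.49  0.3  -0.26  1.02  0.   -0.31] gap 0.0387 gf 41.5 f [-0.1 -0.2 -2. ]
```

View pics/b.png

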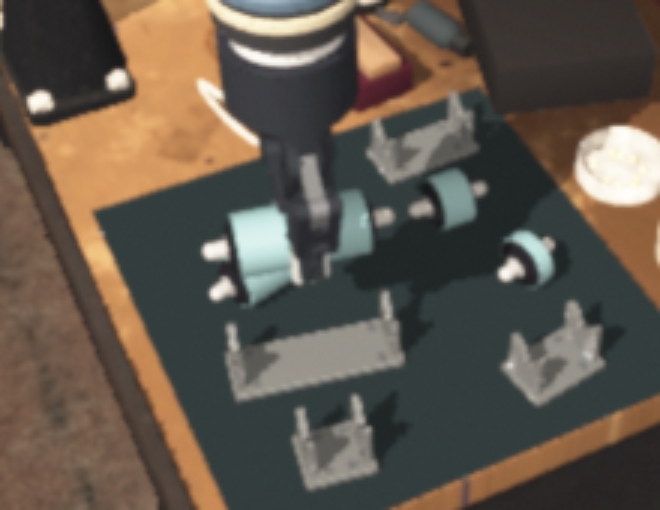

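```bash
cat > tip.py <<'E'
# tip.py z u1 v1 u2 v2 (full-picture px, scene): tips -> centre vs TCP along/across
import sys;from h import *
a=list(map(float,sys.argv[1:]));P=ray("scene",np.array(a[1:]).reshape(2,2),a[0]);d=P[1]-P[0];s=ctrl.sense()
print("mid",P.mean(0).round(4),"len",np.linalg.norm(d).round(4),"yaw",np.arctan2(d[1],d[0]).round(3),"mid-TCP",(P.mean(0)-s["position"]).round(4))
E
python3 tip.py .125 187.3 233.3 251 222.3;python3 inch.py '-.0012 0 .03 0;-.0012 0 .06 0;-.0012 0 .075 0;-.0012 0 .0786 0;-.0012 0 .0786 0;-.0012 0 .0786 0';  python3 d.py .4562 -.2453 .038 -.1825; python3 - <<'E'
from h import *
cv2.imwrite("pics/c.png",cv2.resize(ctrl.snapshot("scene")[200:320,150:310,::-1],None,fx=5,fy=5))
E
```

```text
mid [ 0.4548 -0.2439  0.125 ] len 0.1174 yaw -0.216 mid-TCP [-0.0002  0.0005 -0.0035]
clock: 5.62
position: [0.4569, -0.2451, 0.0503]
ee_rot: [0.0, 0.091, 0.996, -0.0]
ft_force: [-0.3, 0.0, -2.4]
finger_gap: 0.0389
grasp_force: 41.5
t 5.62 pos [ 0.4569 -0.2451  0.0503] tool yaw -0.1818 tilt 0.05 | d [ 0.0006 -0.0003  0.0123] dist rows 0.3 turn 0.001 | q [-0.49  0.38 -0.37  0.82 -0.   -0.31] gap 0.0389 gf 41.5 f [-0.3  0.  -2.4]
```

View pics/c.png

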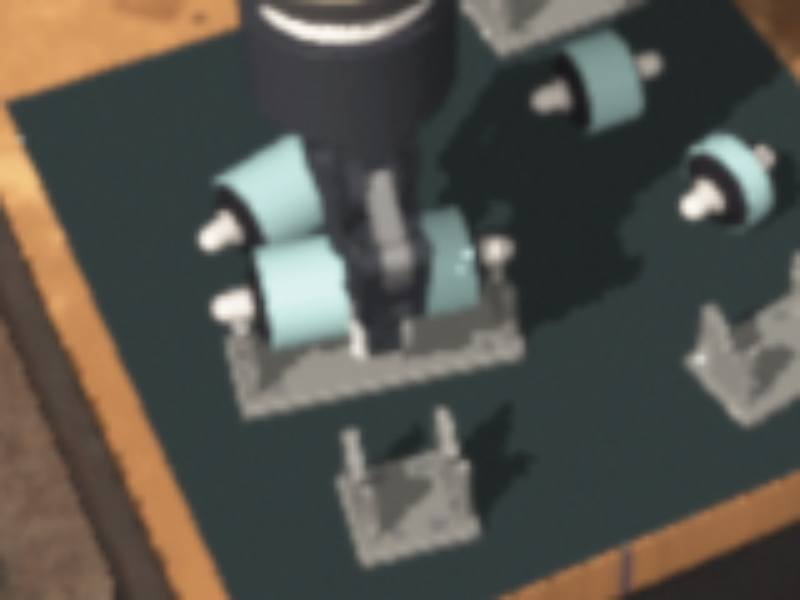

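```bash
python3 inch.py '.0006 0 .004 0;.0006 0 .008 0;.0006 0 .011 0;.0006 0 .0125 0;.0006 0 .0135 0;.0006 0 .0135 0';  python3 d.py .4562 -.2453 .038 -.1825
```

```text
clock: 6.17
position: [0.456, -0.245, 0.0374]
ee_rot: [0.001, 0.091, 0.996, 0.0]
ft_force: [-4.3, 5.6, 18.8]
finger_gap: 0.039
grasp_force: 43.7
t 6.17 pos [ 0.456  -0.245   0.0374] tool yaw -0.1829 tilt 0.1 | d [-0.0002 -0.0003 -0.0006] dist rows 0.0 turn -0.0 | q [-0.49  0.39 -0.39  0.79  0.   -0.31] gap 0.039 gf 43.7 f [-4.3  5.6 18.8]
```

```bash
python3 inch.py '0 0 0 0;0 0 0 0;0 0 0 0;0 0 0 0' .052; python3 inch.py '0 0 -.02 0;0 0 -.04 0;0 0 -.08 0;0 .04 -.09 -.12;0 .08 -.09 -.24;0 .08 -.09 -.36;0 .08 -.09 -.432;0 .08 -.09 -.432;0 .08 -.09 -.432'; python3 d.py .4505 -.1667 .06 .25; python3 - <<'E'
from h import *
cv2.imwrite("pics/e.png",cv2.resize(ctrl.snapshot("scene")[200:320,150:310,::-1],None,fx=5,fy=5))
E
```

```text
clock: 6.5
position: [0.4556, -0.2453, 0.0358]
ee_rot: [-0.0, 0.091, 0.996, -0.0]
ft_force: [-0.3, 0.1, -0.5]
finger_gap: 0.0518
grasp_force: 0.0
clock: 7.25
position: [0.4702, -0.1665, 0.1258]
ee_rot: [-0.0, -0.123, 0.992, -0.0]
ft_force: [-0.2, -0.4, -0.3]
finger_gap: 0.0521
grasp_force: 0.0
t 7.25 pos [ 0.4702 -0.1665  0.1258] tool yaw 0.2468 tilt 0.01 | d [0.0191 0.0047 0.0658] dist rows 1.6 turn -0.003 | q [-0.34  0.27 -0.3   1.   -0.   -0.59] gap 0.0521 gf 0.0 f [-0.2 -0.4 -0.3]
```

View pics/e.png

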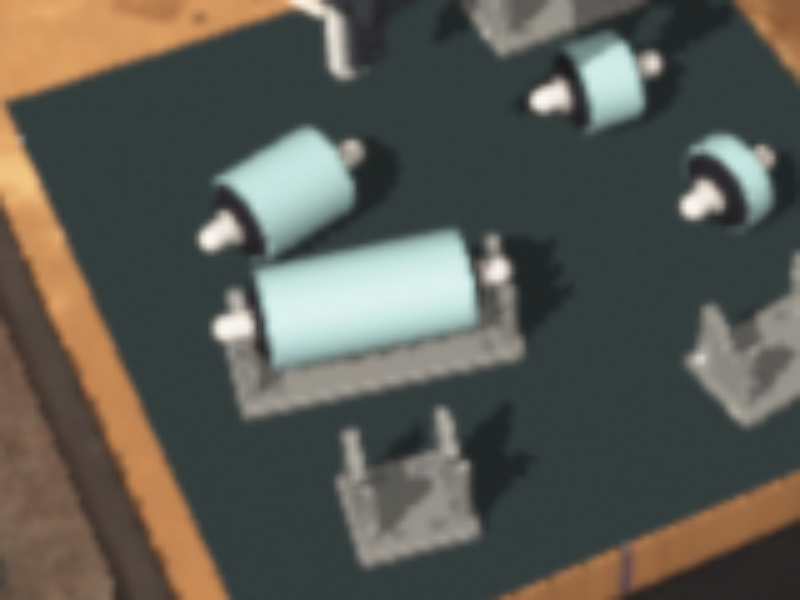

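```bash
python3 tip.py .034 192.8 265.4 252.2 254.2; python3 inch.py '.0191 .0047 .02 0;.0191 .0047 .05 0;.0191 .0047 .07 0;.0191 .0047 .09 0;.0191 .0047 .1 0;.0191 .0047 .1025 0;.0191 .0047 .1025 0'; python3 d.py .4505 -.1667 .0235 .25;  python3 inch.py '0 0 0 0;0 0 0 0;0 0 0 0;0 0 0 0;0 0 0 0' 0 40; python3 d.py .6117 -.0947 .13 .0529
```

```text
mid [ 0.4568 -0.2445  0.034 ] len 0.1178 yaw -0.213 mid-TCP [-0.0134 -0.0777 -0.0917]
clock: 7.88
position: [0.4499, -0.167, 0.0227]
ee_rot: [-0.001, -0.123, 0.992, 0.0]
ft_force: [-0.6, -0.2, -0.0]
finger_gap: 0.0521
grasp_force: 0.0
t 7.88 pos [ 0.4499 -0.167   0.0227] tool yaw 0.2468 tilt 0.1 | d [-0.0007  0.0001 -0.0008] dist rows 0.0 turn -0.003 | q [-0.36  0.36 -0.49  0.72 -0.   -0.6 ] gap 0.0521 gf 0.0 f [-0.6 -0.2 -0. ]
clock: 8.3
position: [0.451, -0.167, 0.024]
ee_rot: [0.001, -0.124, 0.992, -0.0]
ft_force: [-1.1, 0.0, 3.9]
finger_gap: 0.0388
grasp_force: 40.3
t 8.3 pos [ 0.451 -0.167  0.024] tool yaw 0.2491 tilt 0.08 | d [-0.1737  0.0303 -0.1058] dist rows 4.9 turn 0.196 | q [-0.35  0.36 -0.49  0.72 -0.   -0.6 ] gap 0.0388 gf 40.3 f [-1.1  0.   3.9]
```

```bash
python3 inch.py '0 0 -.03 0;0 0 -.06 0;0 0 -.09 0;-.04 .01 -.106 .06;-.08 .015 -.106 .12;-.12 .02 -.106 .18;-.15 .03 -.106 .196;-.1737 .0303 -.106 .196;-.1737 .0303 -.106 .196;-.1737 .0303 -.106 .196';python3 inch.py '0 0 0 0;0 0 0 0';  python3 d.py .6117 -.0947 .05 .0529; python3 - <<'E'
from h import *
cv2.imwrite("pics/f.png",cv2.resize(ctrl.snapshot("scene")[130:250,200:360,::-1],None,fx=5,fy=5))
E
```

```text
clock: 9.13
position: [0.6119, -0.0938, 0.1287]
ee_rot: [-0.0, -0.027, 1.0, 0.0]
ft_force: [-1.0, 0.2, -0.9]
finger_gap: 0.0388
grasp_force: 40.8
clock: 9.3
position: [0.6102, -0.0949, 0.1293]
ee_rot: [-0.001, -0.026, 1.0, -0.0]
ft_force: [-0.5, 0.3, -1.3]
finger_gap: 0.0388
grasp_force: 40.8
t 9.3 pos [ 0.6102 -0.0949  0.1293] tool yaw 0.0527 tilt 0.06 | d [-0.0016  0.0001  0.0793] dist rows 1.9 turn -0.0 | q [-0.15  0.46 -0.    1.11 -0.   -0.21] gap 0.0388 gf 40.8 f [-0.5  0.3 -1.3]
```

View pics/f.png

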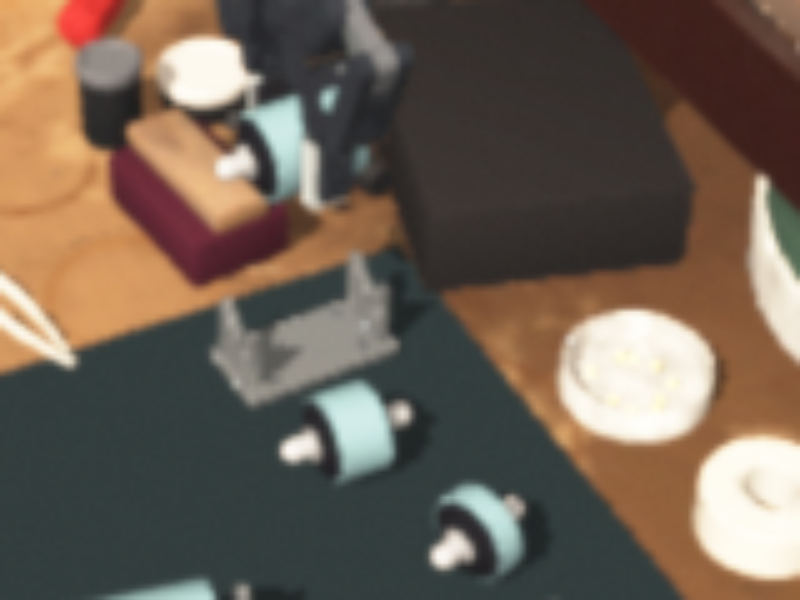

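```bash
python3 -c "
from h import *
print((proj('scene',[[.6102-.041,-.0949-.0022,.1255],[.6102+.041,-.0949+.0022,.1255]])-[200,130])*5)"
python3 inch.py '-.0016 0 .03 0;-.0016 0 .06 0;-.0016 0 .075 0;-.0016 0 .079 0;-.0016 0 .079 0;-.0016 0 .079 0';  python3 d.py .6117 -.0947 .037 .0529; python3 - <<'E'
from h import *
cv2.imwrite("pics/g.png",cv2.resize(ctrl.snapshot("scene")[160:230,210:310,::-1],None,fx=6,fy=6))
E
```

```text
[[212.94291643 173.31569174]
 [380.11996417 116.050654  ]]
clock: 9.85
position: [0.6132, -0.0949, 0.0514]
ee_rot: [0.0, -0.026, 1.0, -0.0]
ft_force: [-0.2, -0.2, -0.9]
finger_gap: 0.0387
grasp_force: 40.9
t 9.85 pos [ 0.6132 -0.0949  0.0514] tool yaw 0.0527 tilt 0.06 | d [0.0015 0.0003 0.0144] dist rows 0.3 turn -0.0 | q [-0.15  0.52 -0.11  0.94 -0.   -0.21] gap 0.0387 gf 40.9 f [-0.2 -0.2 -0.9]
```

View pics/g.png

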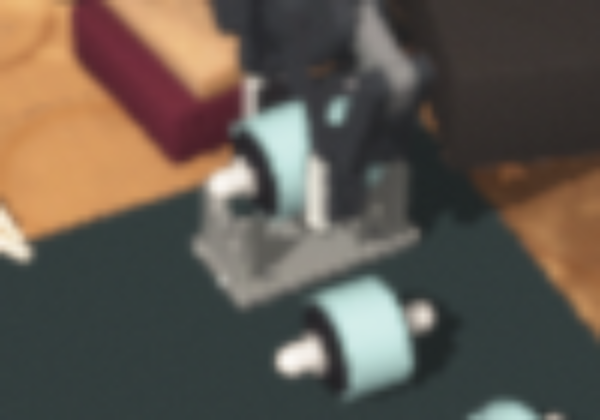

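```bash
python3 inch.py '.0022 0 .004 0;.0022 0 .008 0;.0022 0 .012 0;.0022 0 .0135 0;.0022 0 .0145 0;.0022 0 .0145 0';  python3 d.py .6117 -.0947 .037 .0529
```

```text
clock: 10.4
position: [0.6112, -0.095, 0.0378]
ee_rot: [0.001, -0.026, 1.0, -0.001]
ft_force: [-4.7, -2.1, 18.0]
finger_gap: 0.0388
grasp_force: 42.4
t 10.4 pos [ 0.6112 -0.095   0.0378] tool yaw 0.0524 tilt 0.12 | d [-0.0005  0.0003  0.0008] dist rows 0.0 turn -0.001 | q [-0.15  0.53 -0.13  0.91 -0.   -0.21] gap 0.0388 gf 42.4 f [-4.7 -2.1 18. ]
```

```bash
python3 inch.py '0 0 0 0;0 0 0 0;0 0 0 0;0 0 0 0' .052; python3 inch.py '0 0 -.02 0;0 0 -.04 0;0 0 -.08 0;0.005 -.04 -.09 .05;0.01 -.07 -.09 .053;0.01 -.071 -.09 .053;0.01 -.071 -.09 .053;0.01 -.071 -.09 .053'; python3 d.py .598 -.166 .0235 0; python3 - <<'E'
from h import *
cv2.imwrite("pics/i.png",cv2.resize(ctrl.snapshot("scene")[160:230,210:310,::-1],None,fx=6,fy=6))
E
```

```text
clock: 10.73
position: [0.6107, -0.0945, 0.0356]
ee_rot: [-0.0, -0.027, 1.0, -0.0]
ft_force: [0.6, 0.4, 0.4]
finger_gap: 0.0521
grasp_force: 0.0
clock: 11.4
position: [0.6043, -0.1659, 0.1254]
ee_rot: [-0.0, 0.0, 1.0, 0.0]
ft_force: [0.2, 1.1, 0.6]
finger_gap: 0.0519
grasp_force: 0.0
t 11.4 pos [ 0.6043 -0.1659  0.1254] tool yaw -0.0003 tilt 0.06 | d [ 6.200e-03 -1.000e-04  1.019e-01] dist rows 2.4 turn -0.0 | q [-0.27  0.47  0.01  1.11  0.   -0.27] gap 0.0519 gf 0.0 f [0.2 1.1 0.6]
```

View pics/i.png

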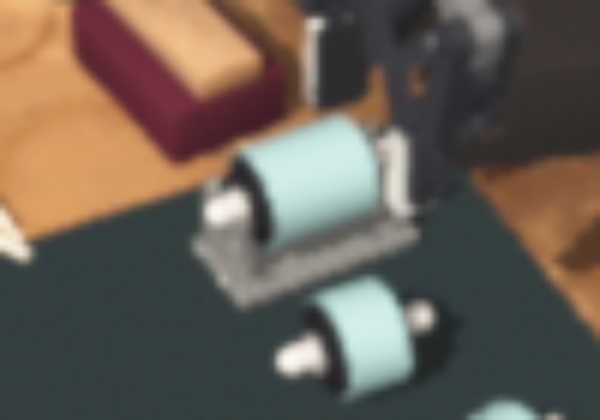

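r35 is seated with its body between the cheeks, its left shaft tip at about (205,210) in the crop. Next is r16.

```bash
python3 inch.py '.0062 0 .03 0;.0062 0 .06 0;.0062 0 .08 0;.0062 0 .095 0;.0062 0 .1015 0;.0062 0 .1015 0;.0062 0 .1015 0'; python3 inch.py '0 0 0 0;0 0 0 0;0 0 0 0;0 0 0 0;0 0 0 0' 0 40; python3 d.py .5954 -.3205 .13 .1664
```

```text
clock: 12.03
position: [0.5986, -0.1654, 0.0245]
ee_rot: [-0.0, -0.001, 1.0, 0.0]
ft_force: [-0.3, -0.1, -0.3]
finger_gap: 0.052
grasp_force: 0.0
clock: 12.45
position: [0.5993, -0.166, 0.0256]
ee_rot: [0.001, -0.0, 1.0, -0.0]
ft_force: [0.4, 1.6, 6.9]
finger_gap: 0.0387
grasp_force: 40.5
t 12.45 pos [ 0.5993 -0.166   0.0256] tool yaw 0.0003 tilt 0.13 | d [ 0.0037 -0.1545 -0.1044] dist rows 4.5 turn -0.166 | q [-0.27  0.55 -0.14  0.88  0.   -0.27] gap 0.0387 gf 40.5 f [0.4 1.6 6.9]
```

```bash
python3 inch.py '0 0 -.03 0;0 0 -.06 0;0 0 -.09 0;.001 -.03 -.104 -.05;.0037 -.07 -.104 -.1;.0037 -.11 -.104 -.166;.0037 -.14 -.104 -.166;.0037 -.1545 -.104 -.166;.0037 -.1545 -.104 -.166;.0037 -.1545 -.104 -.166';python3 inch.py '0 0 .03 0;0 0 .06 0;0 0 .075 0;0 0 .075 0;0 0 .075 0';  python3 d.py .5947 -.3205 .0385 .1664; python3 - <<'E'
from h import *
cv2.imwrite("pics/j.png",cv2.resize(ctrl.snapshot("scene")[210:310,250:370,::-1],None,fx=6,fy=6))
E
```

```text
clock: 13.28
position: [0.5942, -0.3209, 0.1281]
ee_rot: [-0.0, -0.082, 0.997, 0.0]
ft_force: [-0.1, 0.1, -1.0]
finger_gap: 0.0387
grasp_force: 40.6
clock: 13.7
position: [0.5945, -0.3188, 0.0532]
ee_rot: [-0.001, -0.084, 0.996, 0.001]
ft_force: [-0.2, -0.4, -0.6]
finger_gap: 0.039
grasp_force: 40.6
t 13.7 pos [ 0.5945 -0.3188  0.0532] tool yaw 0.1676 tilt 0.1 | d [ 0.0001 -0.0017  0.0147] dist rows 0.4 turn 0.001 | q [-0.49  0.6   0.05  1.02  0.   -0.66] gap 0.039 gf 40.6 f [-0.2 -0.4 -0.6]
```

View pics/j.png

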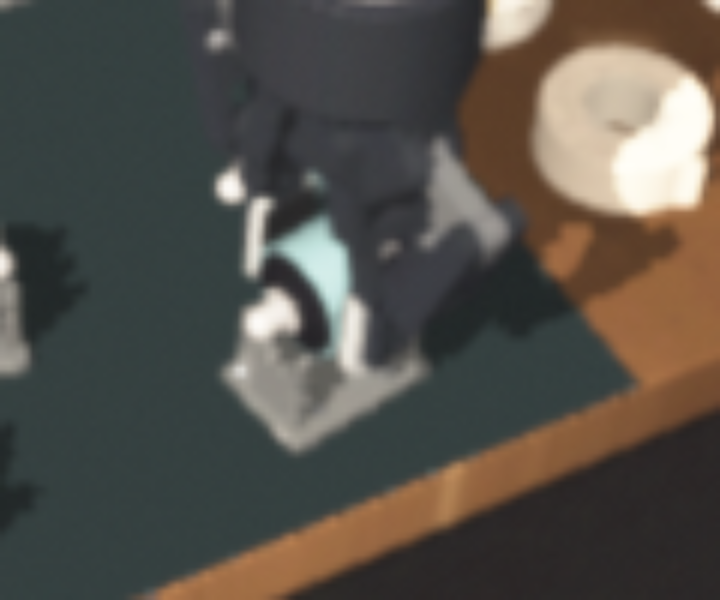

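```bash
python3 inch.py '0 -.0013 .004 0;0 -.0013 .008 0;0 -.0013 .012 0;0 -.0013 .014 0;0 -.0013 .0148 0;0 -.0013 .0148 0';  python3 d.py .5947 -.3205 .0385 .1664
```

```text
clock: 14.25
position: [0.5951, -0.3212, 0.0399]
ee_rot: [0.001, -0.083, 0.997, 0.0]
ft_force: [-2.6, 4.3, 10.1]
finger_gap: 0.0389
grasp_force: 41.8
t 14.25 pos [ 0.5951 -0.3212  0.0399] tool yaw 0.1665 tilt 0.08 | d [0.0003 0.0008 0.0014] dist rows 0.0 turn 0.0 | q [-0.5   0.62  0.04  0.99  0.   -0.66] gap 0.0389 gf 41.8 f [-2.6  4.3 10.1]
```

```bash
python3 inch.py '0 0 0 0;0 0 0 0;0 0 0 0;0 0 0 0' .052; python3 inch.py '0 0 -.02 0;0 0 -.04 0;0 0 -.08 0;-.02 .04 -.09 -.08;-.038 .074 -.09 -.104;-.038 .074 -.09 -.104;-.038 .074 -.09 -.104;-.038 .074 -.09 -.104'; python3 d.py .620 -.242 .0235 .27; python3 - <<'E'
from h import *
cv2.imwrite("pics/k.png",cv2.resize(ctrl.snapshot("scene")[195:295,250:370,::-1],None,fx=6,fy=6))
E
```

```text
clock: 14.58
position: [0.5949, -0.3219, 0.0385]
ee_rot: [-0.0, -0.083, 0.997, -0.0]
ft_force: [0.9, 0.2, -0.8]
finger_gap: 0.0524
grasp_force: 0.0
clock: 15.25
position: [0.6201, -0.2424, 0.1283]
ee_rot: [-0.0, -0.135, 0.991, -0.0]
ft_force: [-0.2, -0.2, 0.3]
finger_gap: 0.052
grasp_force: 0.0
t 15.25 pos [ 0.6201 -0.2424  0.1283] tool yaw 0.2708 tilt 0.04 | d [-1.000e-04  4.000e-04  1.048e-01] dist rows 2.5 turn 0.001 | q [-0.37  0.53  0.13  1.17 -0.   -0.64] gap 0.052 gf 0.0 f [-0.2 -0.2  0.3]
```

View pics/k.png

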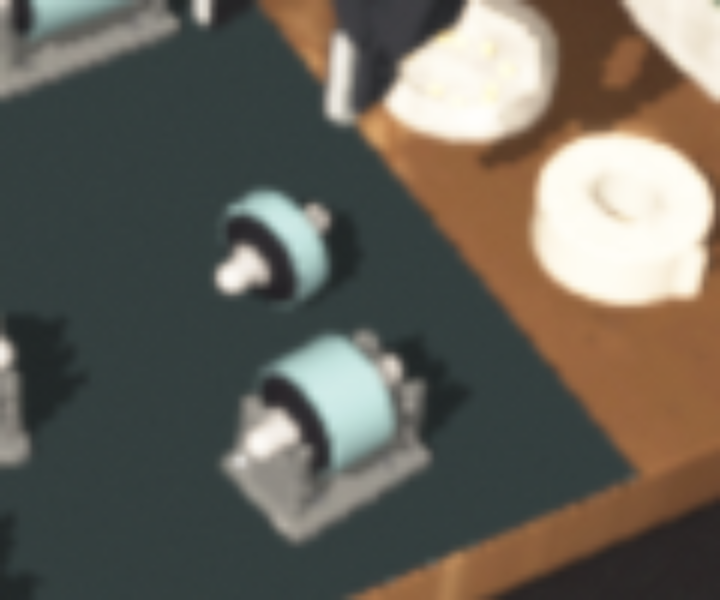

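```bash
python3 inch.py '0 0 .03 -.02;0 0 .06 -.02;0 0 .08 -.02;0 0 .095 -.02;0 0 .1045 -.02;0 0 .1045 -.02;0 0 .1045 -.02'; python3 inch.py '0 0 0 0;0 0 0 0;0 0 0 0;0 0 0 0;0 0 0 0' 0 40; python3 d.py .4366 -.3204 .15 -.1562
```

```text
clock: 15.88
position: [0.6198, -0.2433, 0.0239]
ee_rot: [-0.0, -0.144, 0.99, 0.0]
ft_force: [-0.7, -0.3, -0.1]
finger_gap: 0.0522
grasp_force: 0.0
clock: 16.3
position: [0.6209, -0.243, 0.0253]
ee_rot: [0.001, -0.145, 0.989, -0.001]
ft_force: [-0.2, -1.1, 7.0]
finger_gap: 0.0386
grasp_force: 40.5
t 16.3 pos [ 0.6209 -0.243   0.0253] tool yaw 0.2901 tilt 0.13 | d [ 0.1986 -0.0216 -0.125 ] dist rows 5.7 turn 0.446 | q [-0.37  0.61 -0.01  0.94 -0.   -0.66] gap 0.0386 gf 40.5 f [-0.2 -1.1  7. ]
```

```bash
python3 inch.py '0 0 -.03 0;0 0 -.06 0;0 0 -.09 0;.03 0 -.115 .05;.07 -.01 -.125 .15;.11 -.01 -.125 .25;.15 -.02 -.125 .35;.18 -.0216 -.125 .446;.1986 -.0216 -.125 .446;.1986 -.0216 -.125 .446';python3 inch.py '0 0 0 0;0 0 0 0;0 0 0 0'; python3 d.py .4366 -.3204 .06 -.1562; python3 - <<'E'
from h import *
s=ctrl.sense();p=np.array(s["position"])-[0,0,.0053];a=np.array([np.cos(-.156),np.sin(-.156),0])
im=ctrl.snapshot("scene").astype(int)
t=proj("scene",[p-.025*a,p-.011*a,p+.025*a]);print("pred tip, cap end, far tip",t.round(1))
u,v=t[0].round().astype(int);w=im[v-10:v+11,u-14:u+15]
for r in w: print("".join("#" if (c.min()>150 and c[2]-c[0]<15) else "b" if c[2]-c[0]>15 and c[2]>110 else "k" if c.max()<40 else "." for c in r))
E
```

```text
clock: 17.13
position: [0.4324, -0.3205, 0.1494]
ee_rot: [-0.001, 0.079, 0.997, 0.0]
ft_force: [0.5, 0.9, -0.5]
finger_gap: 0.0386
grasp_force: 40.5
clock: 17.38
position: [0.437, -0.3198, 0.1491]
ee_rot: [0.0, 0.077, 0.997, -0.0]
ft_force: [-0.1, -0.6, -0.8]
finger_gap: 0.0387
grasp_force: 40.5
t 17.38 pos [ 0.437  -0.3198  0.1491] tool yaw -0.1547 tilt 0.02 | d [ 0.0003 -0.0007  0.0891] dist rows 2.1 turn 0.002 | q [-0.63  0.32 -0.17  1.08  0.   -0.48] gap 0.0387 gf 40.5 f [-0.1 -0.6 -0.8]
pred tip, cap end, far tip [[212.3 256.5]
 [220.5 254.6]
 [241.3 249.7]]
.............................
.............................
.............................
.............................
...................b.........
..............bbb..####......
.........bbbbbb########......
....bbbbbbbbbbb#########.....
...bbbbbbbbbbb##########.....
...bbbbbbbbbbb##########.....
...bbbbbbbbbbb##########.....
...bbbbbbbbbbbb#########.....
....bbbbbbbbbbbb###bbbbb..#..
....bbbbbbbbbbbbbbbbbbbb..#..
....bbbbbbbbbbbbbbbbbbbbb.#..
....bbbbbbbbbbbbbbbbbbbbb###.
##...bbbbbbbbbbbbbbbbbbbb.##.
##...bbbbbbbbbbbbbbbbbbbb.###
###..bbbbbbbbbbbbbbbbbbbbb###
###..bbbbbbbbbbbbbbbbbbbbb###
###..bbbbbbbbbbbbbbbbbbbbb###
```

```bash
python3 inch.py '0 -.0006 .03 0;0 -.0006 .06 0;0 -.0006 .08 0;0 -.0006 .09 0;0 -.0006 .094 0;0 -.0006 .094 0;0 -.0006 .094 0';  python3 d.py .4366 -.3204 .039 -.1562
```

```text
clock: 18.02
position: [0.4367, -0.3209, 0.0559]
ee_rot: [0.0, 0.078, 0.997, -0.0]
ft_force: [-0.7, 0.1, -0.4]
finger_gap: 0.0385
grasp_force: 40.5
t 18.02 pos [ 0.4367 -0.3209  0.0559] tool yaw -0.1553 tilt 0.06 | d [0.0002 0.0005 0.0169] dist rows 0.4 turn 0.001 | q [-0.63  0.4  -0.31  0.86 -0.   -0.48] gap 0.0385 gf 40.5 f [-0.7  0.1 -0.4]
```

```bash
python3 inch.py '0 0 .004 0;0 0 .008 0;0 0 .012 0;0 0 .014 0;0 0 .0155 0;0 0 .0155 0';  python3 d.py .4366 -.3204 .039 -.1562
```

```text
clock: 18.52
position: [0.4361, -0.3202, 0.0398]
ee_rot: [0.0, 0.078, 0.997, 0.0]
ft_force: [0.7, 3.2, 3.4]
finger_gap: 0.0381
grasp_force: 40.9
t 18.52 pos [ 0.4361 -0.3202  0.0398] tool yaw -0.1555 tilt 0.06 | d [-0.0006 -0.0002  0.0008] dist rows 0.0 turn 0.001 | q [-0.63  0.42 -0.33  0.82  0.   -0.48] gap 0.0381 gf 40.9 f [0.7 3.2 3.4]
```

```bash
python3 inch.py '0 0 .0004 0;0 0 .0008 0;0 0 .0008 0'; python3 inch.py '0 0 0 0;0 0 0 0;0 0 0 0;0 0 0 0' .05; python3 inch.py '0 0 -.02 0;0 0 -.04 0;0 0 -.08 0;0 0 -.12 0;0.04 0 -.16 0;.08 0 -.2 0;.11 0 -.23 0;.15 0 -.25 0;.15 0 -.25 0;.15 0 -.25 0'; python3 inch.py '.1 0 -.05 0;.1 0 -.05 0;.1 0 -.05 0;.1 0 -.05 0;.1 0 -.05 0'
sed -i 's/^def sleeve(w)/def sleeve(w,h=.02)/; s/np.sin(t)+.02\]/np.sin(t)+h]/' fit.py
python3 - <<'E'
from fit import *
res=np.load("res.npy",allow_pickle=True).item()
o=ctrl.snapshot("top")[:,:,::-1].copy();cv2.imwrite("pics/end_top.png",o);cv2.imwrite("pics/end_scene.png",ctrl.snapshot("scene")[:,:,::-1])
for n in("top","scene"):
  o=cv2.imread(f"pics/end_{n}.png");b=cv2.resize(o,None,fx=K,fy=K,interpolation=cv2.INTER_CUBIC).astype(int)
  pale=(b.max(2)>140)&((b[...,0]-b[...,2])>12)
  cnt,l,st,ce=cv2.connectedComponentsWithStats(pale.astype(np.uint8))
  for w in RO:
    S=res["s"+w];uv=proj(n,[[S[0],S[1],.05]])[0]*K;u,v=uv.astype(int)
    lab=l[v-14:v+14,u-14:u+14];lab=lab[lab>0]
    if not len(lab): print(n,w,"hidden");continue
    m=(l==np.bincount(lab).argmax()).astype(np.uint8)
    p,e=fit(n,sleeve(w,.034),m,S.copy());d=p[:2]-S[:2];c,s=np.cos(S[2]),np.sin(S[2])
    print(n,w,"x,y in stand mm",(1e3*np.array([c*d[0]+s*d[1],-s*d[0]+c*d[1]])).round(1),"dyaw",round(p[2]-S[2],3),"err",round(e,3))
E
```

```text
clock: 18.77
position: [0.4361, -0.3202, 0.0395]
ee_rot: [0.0, 0.078, 0.997, 0.0]
ft_force: [-0.2, 5.3, 9.5]
finger_gap: 0.0388
grasp_force: 41.5
clock: 19.1
position: [0.4358, -0.3208, 0.0387]
ee_rot: [-0.0, 0.078, 0.997, -0.0]
ft_force: [-0.2, -0.3, 0.3]
finger_gap: 0.0504
grasp_force: 0.0
clock: 19.93
position: [0.2848, -0.297, 0.2927]
ee_rot: [0.001, 0.079, 0.997, -0.002]
ft_force: [0.5, -1.1, 0.3]
finger_gap: 0.0498
grasp_force: 0.0
clock: 20.35
position: [0.1885, -0.2822, 0.3394]
ee_rot: [0.001, 0.079, 0.997, -0.001]
ft_force: [0.1, -0.5, 0.2]
finger_gap: 0.0501
grasp_force: 0.0
top 8 x,y in stand mm [-2.8 -0.9] dyaw 0.057 err 0.244
top 16 x,y in stand mm [-2.2 -0.2] dyaw 0.158 err 0.257
top 35 x,y in stand mm [0.9 0.7] dyaw -0.328 err 0.456
top 70 x,y in stand mm [-2.7 -2.6] dyaw -0.014 err 0.141
scene 8 x,y in stand mm [1.9 3.2] dyaw -0.111 err 0.187
scene 16 x,y in stand mm [6.6 0.2] dyaw -0.53 err 0.333
scene 35 x,y in stand mm [10.1  4. ] dyaw -0.51 err 0.388
scene 70 x,y in stand mm [1.2 2.5] dyaw -0.041 err 0.069
```

```bash
python3 - <<'E'
from fit import *
res=np.load("res.npy",allow_pickle=True).item()
def surf(n,w,q,shape):  # sleeve less the end face turned to the camera
    m=render(n,sleeve(w,q[3]),q[:3],shape);P=sleeve(w,q[3])[0];_,_,c=cam(n)
    ax=np.array([np.cos(q[2]),np.sin(q[2])]);k=0 if (c[:2]-q[:2])@ax<0 else 1
    f=render(n,[P[:40] if k==0 else P[40:]],q[:3],shape);return m&(1-f)
for n in("top","scene"):
  o=cv2.imread(f"pics/end_{n}.png");b=cv2.resize(o,None,fx=K,fy=K,interpolation=cv2.INTER_CUBIC).astype(int)
  pale=(b.max(2)>120)&((b[...,0]-b[...,2])>10)
  cnt,l,st,ce=cv2.connectedComponentsWithStats(pale.astype(np.uint8))
  for w in RO:
    S=res["s"+w];u,v=(proj(n,[[S[0],S[1],.05]])[0]*K).astype(int)
    lab=l[v-14:v+14,u-14:u+14];lab=lab[lab>0]
    m=(l==np.bincount(lab).argmax()).astype(np.uint8)
    f=lambda q:(lambda a:1-(a&m).sum()/(a|m).sum())(surf(n,w,q,m.shape))
    q=np.r_[S,.034];e0=f(q);r=minimize(lambda z:f(np.r_[z,.034]),S,method="Nelder-Mead",options=dict(initial_simplex=np.array([S]+[S+d for d in np.diag([.004,.004,.08])])))
    p=r.x;d=p[:2]-S[:2];c,s=np.cos(S[2]),np.sin(S[2])
    print(n,w,"mm",(1e3*np.array([c*d[0]+s*d[1],-s*d[0]+c*d[1]])).round(1),"dyaw",round(p[2]-S[2],3),"err ideal",round(e0,3),"fit",round(r.fun,3),"areas",m.sum(),surf(n,w,q,m.shape).sum())
E
```

```text
top 8 mm [-3.   0.3] dyaw 0.006 err ideal 0.453 fit 0.13 areas 1759 1978
top 16 mm [-3.6 -0.7] dyaw -0.019 err ideal 0.305 fit 0.085 areas 3305 3579
top 35 mm [-1.8  0. ] dyaw 0.002 err ideal 0.188 fit 0.134 areas 5543 6415
top 70 mm [-3.  -1.2] dyaw -0.001 err ideal 0.13 fit 0.071 areas 12039 12844
scene 8 mm [-0.4  2.2] dyaw -0.005 err ideal 0.187 fit 0.12 areas 2530 2391
scene 16 mm [-0.2  1.2] dyaw -0.043 err ideal 0.147 fit 0.087 areas 3862 3732
scene 35 mm [0.5 0.2] dyaw 0.037 err ideal 0.153 fit 0.132 areas 4449 5159
scene 70 mm [-0.   2.1] dyaw -0.002 err ideal 0.105 fit 0.04 areas 13738 13928
```

```bash
python3 -c "
from plant import ctrl
print(ctrl.finish_job())"
```

```text
the job is handed in; nothing more can be done
None
```

All four rollers are down in the stands made for their widths and released, with the velvet block and splicing tape left alone, and the job was handed in at about 20 s; my last camera fits put them within about 4 mm along the shaft, 2.2 mm across the notches and 0.05 rad, and no verdict was shown.

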